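# Index the deburring turntable and lock it

## Task

Lock the deburring turntable in its working position: turn it by pushing its steel turning post until the slot in its rim lines up with the lock bar, then push the bar by its bent-up tab fully home into the slot. Push with the tips or the outside of the fingers, taking neither the post nor the tab between them; the black remote cover must stay seated in its nest and everything else on the counter must stay where it is.

Things in the scene. Friction and masses are not known exactly. Their poses are not given: they have to be found in the camera images.
- fixture: Dark steel base plate of the rotary deburring fixture, bolted down: 220 mm (x) by 330 mm (y), 10 mm thick, from y = -225 to +105 mm. Origin on the turntable's axis at counter height. The lock bar lies along its -y axis and slides towards +y, to the axis. The bar's guide, 42 mm wide, 30 mm high, stands at y = -148 to -104 mm, centred on x = 0.
- turntable: Aluminium disc, 180 mm diameter, 13 to 26 mm height, turns endlessly either way on the fixture's axis; 2 N at the post turns it, it hardly coasts. Origin on the axis at counter height. An 18 mm slot runs from the rim, along its -y axis, to 60 mm from the axis. Lined up when its axes match the fixture's; starts 0.7 to 5.58 rad counter-clockwise of it. Nest blocks (10 mm high) within x 71, y 30 mm.
- turn_post (a point): Middle of the upright steel turning post on the disc: 16 mm diameter (20 mm collar, 4 mm high, at its foot), 26 to 64 mm height. The point is at 45 mm height, 72 mm from the axis on the disc's +y axis, opposite the slot.
- slot (a point): Middle of the slot in the disc's rim, 75 mm from the axis on the disc's -y side, at 19.5 mm height.
- lock_bar (a joint): Lock bar's travel, m: 0 drawn back, 0.038 home, where the tab meets the rubber buffers on the guide; starts at 0 to 0.007. Steel bar 14 mm wide, 14.5 to 24.5 mm height, nose tapered to 6 mm: it centres the disc if the slot is within about 4 degrees, else it runs against the rim. Slides with about 2 N friction, stays where left.
- push_tab (a point): Centre of the outer face (fixture's -y side) of the bent-up tab at the bar's outer end: steel plate 34 mm wide (fixture's x), 5 mm thick, 16 to 52 mm height. The point is at 38 mm height, 191 mm from the axis when drawn back, 153 mm when home. Push it towards the axis. The base plate (10 mm high) reaches 34 mm behind it.
- bar_nose (a point): Tip of the tapered nose of the lock bar, at 19.5 mm height: 102 mm from the turntable's axis when drawn back, 64 mm when home.
- cover_center (a point): Centre of the matte black ABS remote back cover, 120 x 38 x 9 mm, lying loose in the nest on the turntable, long side along the disc's x; it rests on the disc (centre at 30.5 mm height) with 1.5 mm play and turns with it.
- follower: Bystander: white acetal cam follower, 26 mm diameter, 34 mm high, standing on the base plate beside the lock bar; origin at its underside.
- follower2: Bystander: second cam follower of the same size, standing on the counter beyond the fixture; origin at its underside.
- loupe: Bystander: brass-rimmed glass loupe, 42 mm diameter, 28 mm high, on the counter between fixture and robot; origin at its underside.
- caliper: Bystander: steel dial caliper, 235 mm long, 80 mm over the jaws, 14 mm thick, lying to the left of the fixture; origin under the middle of its beam.
- deburrer: Bystander: hand deburring tool, 145 mm long, 17 mm thick, lying beyond the fixture; origin at its underside.
- cover2: Bystander: spare remote cover, 120 x 38 x 9 mm, lying to the right of the fixture; origin at its underside.

How it is judged:
By the outcome, as a careful person would: the job done as asked, in the order asked, and still so for the second after the job is handed in, with the robot touching nothing.
It also fails if it takes over 51 s, if anything falls off the work surface, if the arm or the gripper's body presses on something with over 40 N, if the wrist force passes 120 N, or if a joint passes its speed limit or range.

## Robot

A 7-joint arm with a two-finger parallel gripper is mounted at the origin on the work surface. World frame = base frame: x ahead of the robot, y to its left, z up, the work surface at z = 0. Lengths are in mm, angles in rad, forces in N, time in s.
With the tool pointing down it reaches from about 400 to 925 mm from the base axis. Payload 5.6 kg.
Tool frame: the origin (TCP) lies on the centre line of the jaws, within the pads' length; the fingertips stand 25 mm ahead of it and the grasp point (between the pads) lies 6 mm ahead of it; x points along the fingers, z is the direction in which the jaws open and shut, and the axes are right-handed (so a half turn about x gives the same grasp; the last joint's range is limited). The gripper opens to 85 mm and grips with 20 to 120 N. Pads are 22 mm wide; open, the fingers measure 114 mm over their backs; the gripper's body (76 mm by 85 mm) begins 54 mm behind the grasp point. The pads swing forward as they close: fully open they stand 13 mm farther back than shut.
Start: joints at [-1.315, 0.468, -0.012, 1.603, 0.006, 1.071, -0.056], TCP at [191.382, 621.193, 256.29] pointing down, gripper open.
Joint ranges: [-2.53, 2.53], [-0.31, 2.02], [-1.57, 1.55], [0.28, 2.44], [-1.29, 4.43], [0.15, 1.84], [-2.92, 2.92]. Speed limits (rad/s): [2.57, 2.57, 3.14, 3.14, 3.14, 3.14, 3.14].

## Interface

Orientations are given as a unit quaternion [w, x, y, z].
In Python, from rig import arm, eyes, sign_off gives the robot as it stands.
- The arm moves only by the shell command python3 -m crank 'ROWS' [OPENING] [FORCE]. ROWS is text: rows parted by semicolons, each of 6 numbers parted by spaces: the shift along the tool's x, y, z in m, then the turn, a rotation vector about the tool's x, y, z in rad. In form: tx ty tz ax ay az; .... A call has 1 to 10 rows; each row shifts and turns the commanded pose from where the row before left it, along the tool's axes as they then stand; what a row does not reach is not made up. A row lasts 1/12 s, in which the tool goes at most 41.7 mm and 7.16 degrees, less where a joint would pass 70% of its speed; a pose out of reach is approached as far as the arm can. A call with a gripper value outside its range is refused whole. OPENING is the closure, from 0 (fully open) to 1 (shut), set as the call begins (- or left out, the last holds). The fingers move at their own pace and stop on an object; FORCE is the grip in N (left out, the last holds). Time passes only in rows, so rows that do not move let the fingers close. It gives the time, the measured TCP pose, the force and the opening at its end, in the units of the state.
- arm.get_state(): the state, without advancing time (a new reading comes with each control period).
- eyes.capture(name): name is "side" or "top" or "wrist"; returns (picture, depth): 384x512x3 uint8, red, green, blue; 384x512 float32, mm along the optical axis (not along the pixel's ray), 0 where there is no reading.
- eyes.get_calibration(name): a dict with "camera_matrix" (3x3 intrinsics, pixels), "pose" (4x4, takes a point from camera to world coordinates). Camera axes: x right, y up, looking along -z (the intrinsics and any distortion apply to the point x, -y, -z); pixel columns grow to the right and rows downward; lengths in mm; the calibration is good to about 2 mm. A picture is of the moment at which its call begins: read the wrist's pose just before it. get_calibration takes no time and is no camera call; for the wrist camera it gives the pose at the moment of the call.
- sign_off(): hands the job in, once; it reports no verdict.
The state is a dict: "clock": time; "joint_pos": joint angles; "qvel": joint speeds; "tau": joint torques, N m; "position": TCP position; "orientation": TCP orientation; "contact_force": force on the tool from outside, world axes, zero at the start; "wrist_torque": the same for the moment, N m; "opening": finger opening in mm.
Only numpy, scipy, OpenCV 4.12 (cv2) and the standard library are available. Lean on these libraries where they do the work, as an engineer would, in place of code of your own. Each camera call takes 0.05 s, during which the arm holds its last target. There are 200 camera calls.

## Working session

There is one attempt and no reset: what is moved stays moved. The work goes in short steps, Python scripts to look and compute and a shell command to move; the robot and the scene stay as the last step left them, time stands still between calls to the robot, and variables do not carry over. Pictures are saved under pics/ and viewed, about 8 in all and at most 12, crops included, and the job is handed in when it is done.

```bash
ls; mkdir -p pics
python3 - <<'E'
from rig import arm,eyes
import cv2,numpy as np
s=arm.get_state();print(s['clock'],s['position'],s['orientation'],s['opening'],s['contact_force'])
for n in('top','side'):
    p,d=eyes.capture(n);cv2.imwrite(f'pics/{n}0.png',p[:,:,::-1]);np.save(f'pics/{n}0.npy',d)
    c=eyes.get_calibration(n);print(n,c)
E
```

```text
pics
0.0 [191.24997187 620.7054855  255.34717603] [ 0.56838418 -0.42039484  0.569335    0.41960131] 85.57146632122985 [ 1.24427071 -0.37078844 -0.03980884]
top {'camera_matrix': array([[491.96069116,   0.        , 251.61043219],
       [  0.        , 491.96069116, 192.08058787],
       [  0.        ,   0.        ,   1.        ]]), 'pose': array([[ 1.22511448e-02,  9.92210826e-01, -1.23966066e-01,
         4.17930120e+02],
       [-9.99749779e-01,  1.44749990e-02,  1.70544369e-02,
        -2.69990279e+01],
       [ 1.87160056e-02,  1.23726111e-01,  9.92139890e-01,
         1.28881684e+03],
       [ 0.00000000e+00,  0.00000000e+00,  0.00000000e+00,
         1.00000000e+00]])}
side {'camera_matrix': array([[369.91110628,   0.        , 260.51049029],
       [  0.        , 369.91110628, 194.46736963],
       [  0.        ,   0.        ,   1.        ]]), 'pose': array([[ 8.99125728e-01,  2.27179861e-01, -3.74115270e-01,
         2.57268863e+02],
       [-4.37441117e-01,  4.37571967e-01, -7.85605527e-01,
        -7.48578041e+02],
       [-1.47714000e-02,  8.70011543e-01,  4.92810025e-01,
         5.34244002e+02],
       [ 0.00000000e+00,  0.00000000e+00,  0.00000000e+00,
         1.00000000e+00]])}
```

View pics/top0.png

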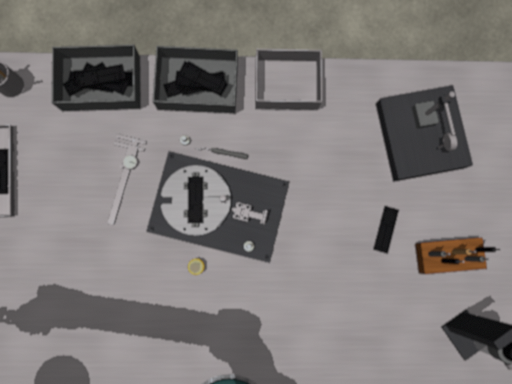

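View pics/side0.png

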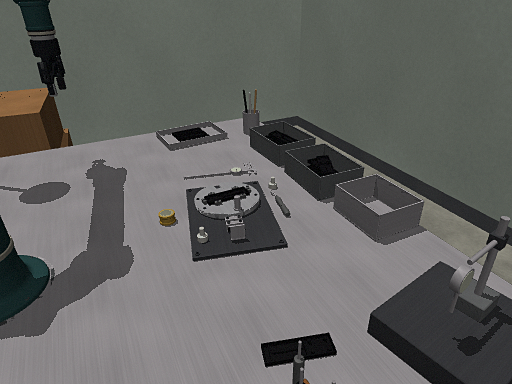

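Top view: the disc is at px (195,200), with its slot at the left (167,200) and the post at the right (222,198). The bar and tab are at (243–267,212) and the follower at (249,246). Side view agrees. Next I measure the poses.

```bash
cat > h.py <<'E'
import numpy as np,cv2
from rig import arm,eyes
def ray(n,uv,z,c=None):
    c=c or eyes.get_calibration(n);K=c['camera_matrix'];P=c['pose']
    uv=np.atleast_2d(np.float64(uv));d=np.c_[(uv[:,0]-K[0,2])/K[0,0],-(uv[:,1]-K[1,2])/K[1,1],-np.ones(len(uv))]@P[:3,:3].T
    o=P[:3,3];return o+d*((z-o[2])/d[:,2])[:,None]
def cloud(n,d,c=None):
    c=c or eyes.get_calibration(n);K=c['camera_matrix'];P=c['pose']
    v,u=np.mgrid[:384,:512];X=np.stack([(u-K[0,2])/K[0,0]*d,-(v-K[1,2])/K[1,1]*d,-d],-1)
    return X@P[:3,:3].T+P[:3,3]
def proj(n,p,c=None):
    c=c or eyes.get_calibration(n);K=c['camera_matrix'];P=c['pose']
    q=(np.atleast_2d(p)-P[:3,3])@P[:3,:3]
    return np.c_[K[0,0]*q[:,0]/-q[:,2]+K[0,2],K[1,1]*-q[:,1]/-q[:,2]+K[1,2]]
E
python3 - <<'E'
from h import *
im=cv2.imread('pics/top0.png');g=im.max(2);d=np.load('pics/top0.npy');W=cloud('top',d)
# plate
roi=np.zeros_like(g);roi[140:275,140:300]=1
m=((g<85)*roi).astype(np.uint8)
n,l,st,ce=cv2.connectedComponentsWithStats(m);k=1+st[1:,4].argmax()
cs=cv2.findContours((l==k).astype(np.uint8),0,2)[0];h=cv2.convexHull(max(cs,key=cv2.contourArea))[:,0]
r=cv2.minAreaRect(ray('top',h,10)[:,:2].astype(np.float32));print('plate',r);B=cv2.boxPoints(r);print(B)
# disc
m2=((g>110)*roi).astype(np.uint8);n,l,st,ce=cv2.connectedComponentsWithStats(m2)
for k in range(1,n):
    if st[k,4]>15:
        c=cv2.findContours((l==k).astype(np.uint8),0,2)[0]
        q=ray('top',c[0][:,0],26)[:,:2].astype(np.float32);print(st[k],ray('top',ce[k],26)[0],cv2.minEnclosingCircle(q))
z=W[...,2]
for a,b in((20,34),(34,48),(48,75)):
    q=(z>a)&(z<b)&(roi>0);n,l,st,ce=cv2.connectedComponentsWithStats(q.astype(np.uint8))
    for k in range(1,n):
        if st[k,4]>5:print(a,st[k],W[l==k].mean(0))
cv2.imwrite('pics/crop1.png',cv2.resize(im[140:275,140:300],None,fx=4.8,fy=4.4,interpolation=2)) if 0 else cv2.imwrite('pics/crop1.png',cv2.resize(im[140:270,140:300],None,fx=4.5,fy=4.5,interpolation=2))
E
```

```text
plate ((540.4775390625, 37.31013488769531), (326.6773376464844, 216.18263244628906), 76.66207122802734)
[[ 397.62057  -96.68669]
 [ 607.97205 -146.5587 ]
 [ 683.3345   171.30696]
 [ 472.98303  221.17897]]
[  140   140   160   135 10786] [532.44257895  30.51606754  26.        ] ((541.563720703125, 33.5933952331543), 268.8450012207031)
[ 161  165   69   71 2886] [552.65079861  96.54298227  26.        ] ((553.9342651367188, 96.77360534667969), 91.03699493408203)
[232 202  35  22 382] [521.48615743 -39.09424906  26.        ] ((520.8128051757812, -42.046573638916016), 45.20148849487305)
[244 241  10  11  86] [436.89947728 -41.57705836  26.        ] ((437.14013671875, -41.74868392944336), 13.293647766113281)
20 [182 140   4   3   6] [708.04908632 131.20205203  28.21159257]
20 [ 161  166   70   70 3443] [552.26117635  95.97917683  26.60806345]
20 [231 203  33  19 332] [521.98500032 -32.3159925   27.12068666]
20 [244 242  10  10  62] [435.89180036 -42.04045503  24.96628903]
20 [188 259  16  16 210] [383.35675462  91.11604946  26.98945399]
34 [192 173   7   5  23] [616.87824178  97.75426303  37.17453003]
34 [192 181   6   1   6] [600.93873948  98.46177215  36.4488691 ]
34 [184 183   3   7  15] [588.77686365 123.09128814  36.79916417]
34 [202 182   5   8  29] [589.10931172  73.74822407  37.40286333]
34 [202 198   1   8   8] [548.39890475  78.00286205  35.62289249]
34 [183 211   4   7  19] [515.40831647 120.80329176  36.94026858]
34 [202 210   5   9  27] [515.86874632  72.48067654  36.91783996]
34 [242 217   4   3   6] [506.82026526 -29.53772842  34.96612507]
34 [192 223   7   5  27] [487.39679538  94.69417283  36.90630037]
34 [246 244   5   5  16] [435.87241882 -41.31029084  44.16000682]
48 [220 196   6   6  32] [553.78392044  24.62661997  63.41164206]
48 [262 210   5  14  24] [510.28636353 -80.54641555  52.35858606]
```

View pics/crop1.png

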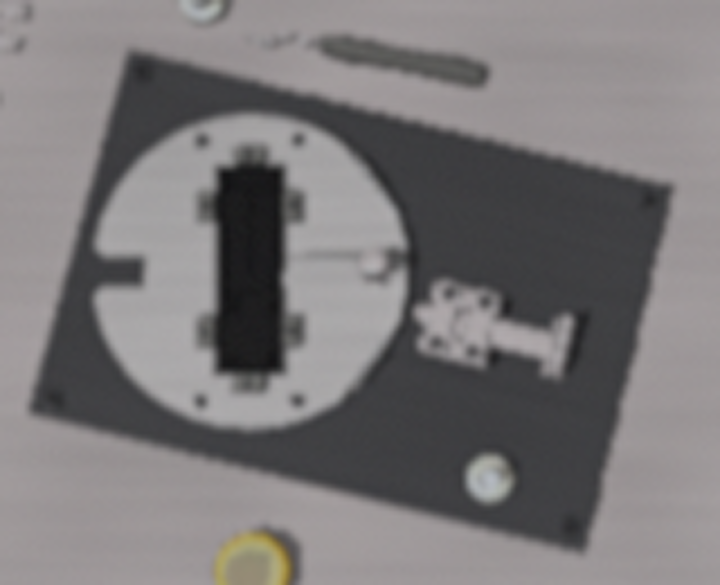

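```bash
cat >> h.py <<'E'
from scipy.spatial.transform import Rotation as R
def rot(s): q=s['orientation'];return R.from_quat([q[1],q[2],q[3],q[0]])
A=np.array([554.,96.2]);F=np.array([.231,.973])
def goal(xyz,yaw_y,s=None):
    """shift in tool axes (mm) and rotvec (rad) from now to: tool x down, tool y at azimuth yaw_y"""
    s=s or arm.get_state();r=rot(s)
    y=np.array([np.cos(yaw_y),np.sin(yaw_y),0]);x=np.array([0,0,-1.]);T=np.c_[x,y,np.cross(x,y)]
    return r.inv().apply(np.array(xyz)-s['position']),(r.inv()*R.from_matrix(T)).as_rotvec()
E
python3 - <<'E'
from h import *
s=arm.get_state();M=rot(s).as_matrix();print(M.round(4))
print(np.degrees(np.arctan2(M[1,1],M[0,1])),np.degrees(np.arctan2(s['position'][1],s['position'][0])))
E
```

```text
[[-4.000e-04 -9.557e-01  2.944e-01]
 [-1.600e-03  2.944e-01  9.557e-01]
 [-1.000e+00 -1.000e-04 -1.600e-03]]
162.87942677537396 72.87716152728323
```

```bash
python3 -m crank '0.0058 -0.0246 -0.0236 0 0 0;0.0058 -0.0246 -0.0236 0 0 0;0.0058 -0.0246 -0.0236 0 0 0;0.0058 -0.0246 -0.0236 0 0 0;0.0058 -0.0246 -0.0236 0 0 0;0.0058 -0.0246 -0.0236 0 0 0;0.0058 -0.0246 -0.0236 0 0 0;0.0058 -0.0246 -0.0236 0 0 0;0.0058 -0.0246 -0.0236 0 0 0;0.0058 -0.0246 -0.0236 0 0 0' 1 30
python3 -m crank '0.0058 -0.0246 -0.0236 0 0 0;0.0058 -0.0246 -0.0236 0 0 0;0.0058 -0.0246 -0.0236 0 0 0;0.0058 -0.0246 -0.0236 0 0 0;0.0058 -0.0246 -0.0236 0 0 0;0.0058 -0.0246 -0.0236 0 0 0;0.0058 -0.0246 -0.0236 0 0 0;0.0058 -0.0246 -0.0236 0 0 0;0.0058 -0.0246 -0.0236 0 0 0;0.0058 -0.0246 -0.0236 0 0 0'
python3 -c "
from h import *
print(goal([522,24.6,140],0),arm.get_state()['joint_pos'])"
```

```text
clock: 0.93
position: [357.4, 321.5, 197.9]
orientation: [0.569, -0.42, 0.569, 0.42]
contact_force: [0.7, 0.2, 0.0]
opening: 0.4
clock: 1.77
position: [523.0, 23.7, 139.8]
orientation: [0.569, -0.42, 0.569, 0.42]
contact_force: [0.5, 0.4, -0.0]
opening: -0.2
(array([-0.1789014 ,  1.18255105,  0.57776135]), array([ 2.84284365e+00, -5.64237468e-04,  7.80353401e-05])) [-0.28896149  0.41686264  0.21983142  2.01554222 -0.13390753  0.72298707
  1.28532619]
```

```bash
R='no'; python3 -m crank '0 0 0 0.1185 0 0;0 0 0 0.1185 0 0;0 0 0 0.1185 0 0;0 0 0 0.1185 0 0;0 0 0 0.1185 0 0;0 0 0 0.1185 0 0;0 0 0 0.1185 0 0;0 0 0 0.1185 0 0'
python3 -m crank '0 0 0 0.1185 0 0;0 0 0 0.1185 0 0;0 0 0 0.1185 0 0;0 0 0 0.1185 0 0;0 0 0 0.1185 0 0;0 0 0 0.1185 0 0;0 0 0 0.1185 0 0;0 0 0 0.1185 0 0'
python3 -m crank '0 0 0 0.1185 0 0;0 0 0 0.1185 0 0;0 0 0 0.1185 0 0;0 0 0 0.1185 0 0;0 0 0 0.1185 0 0;0 0 0 0.1185 0 0;0 0 0 0.1185 0 0;0 0 0 0.1185 0 0'
python3 - <<'E'
from h import *
s=arm.get_state();c=eyes.get_calibration('wrist');p,d=eyes.capture('wrist');cv2.imwrite('pics/w1.png',p[:,:,::-1])
print(goal([520,24.6,75],0),s['joint_pos'])
z=cloud('wrist',d,c);q=(z[...,2]>58)&(z[...,2]<70)&(d>0)
n,l,st,ce=cv2.connectedComponentsWithStats(q.astype(np.uint8))
for k in range(1,n):
    if st[k,4]>20:print(st[k],z[l==k].mean(0))
E
```

```text
clock: 2.43
position: [522.4, 25.3, 140.0]
orientation: [0.698, -0.112, 0.698, 0.112]
contact_force: [-0.2, 0.5, -0.5]
opening: 0.0
clock: 3.1
position: [522.3, 25.4, 140.1]
orientation: [0.672, 0.219, 0.673, -0.219]
contact_force: [0.2, -0.4, 0.5]
opening: 0.2
clock: 3.77
position: [522.4, 25.4, 140.1]
orientation: [-0.498, -0.502, -0.498, 0.502]
contact_force: [0.3, 0.3, -0.1]
opening: 0.2
(array([64.86337312, -2.25476152,  0.86990734]), array([-0.01164209,  0.00057178,  0.00080416])) [-0.82991755  0.57031452  0.93187927  2.04800255 -0.62540266  0.83348482
 -1.10769747]
[250 155  23  24 404] [558.43103499  24.34277009  62.99517642]
```

View pics/w1.png

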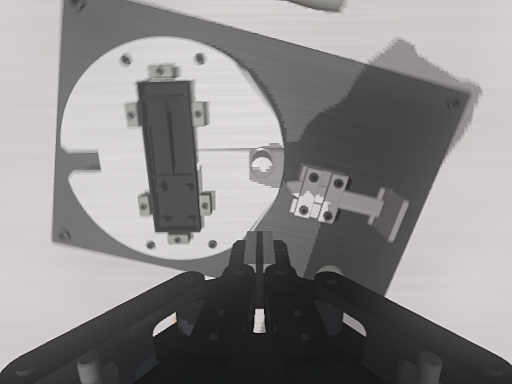

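Wrist view: the post is at (262,162), the slot at (85,160) and the tab at (390,215). The closed fingertips end at about (260,235), short of the post. I'll get the fingertip height from depth, then descend.

```bash
python3 -m crank '0.0216 -0.0008 0 -0.012 0 0;0.0216 -0.0008 0 0 0 0;0.0216 -0.0008 0 0 0 0;0 0 0 0 0 0;0 0 0 0 0 0'
python3 - <<'E'
from h import *
s=arm.get_state();c=eyes.get_calibration('wrist');p,d=eyes.capture('wrist');cv2.imwrite('pics/w2.png',p[:,:,::-1])
z=cloud('wrist',d,c)
for v in range(215,270,6):print(v,z[v,250].round(1),z[v,262].round(1),z[v,270].round(1))
print(s['position'],goal([520,24.6,75],0))
p2,d2=eyes.capture('side');cv2.imwrite('pics/s2.png',cv2.resize(p2[130:280,150:320,::-1],None,fx=4,fy=4))
E
```

```text
clock: 4.23
position: [519.5, 24.9, 75.0]
orientation: [0.503, 0.496, 0.503, -0.498]
contact_force: [0.3, -0.4, 0.5]
opening: 0.2
215 [530.2  31.3  25.4] [530.1  23.9  24.7] [530.6  19.   25.9]
221 [526.4  31.3  25.8] [526.5  23.8  25.8] [526.5  18.9  25.8]
227 [522.4  31.3  25.8] [522.2  23.8  25.1] [521.9  18.7  24.4]
233 [531.8  30.4  56. ] [532.   24.2  56.3] [531.9  20.1  55.9]
239 [532.4  30.2  64.3] [531.5  24.3  62.3] [532.3  20.4  64. ]
245 [531.6  30.   69.3] [531.8  24.4  69.6] [532.2  20.6  70.2]
251 [531.5  29.8  75. ] [531.8  24.4  75.5] [531.6  20.8  74.9]
257 [531.6  29.7  80.7] [531.8  24.5  81. ] [532.2  21.1  81.7]
263 [531.7  29.5  85.9] [531.8  24.5  86. ] [531.9  21.2  86.2]
269 [533.1  29.3  92.9] [529.7  24.5  87.3] [532.9  21.5  92.5]
[519.53074308  24.9256888   74.98097175] (array([ 0.93652039, -0.43780202,  0.24258467]), array([ 1.14367967e-02,  3.46447892e-04, -7.43866632e-05]))
```

View pics/s2.png

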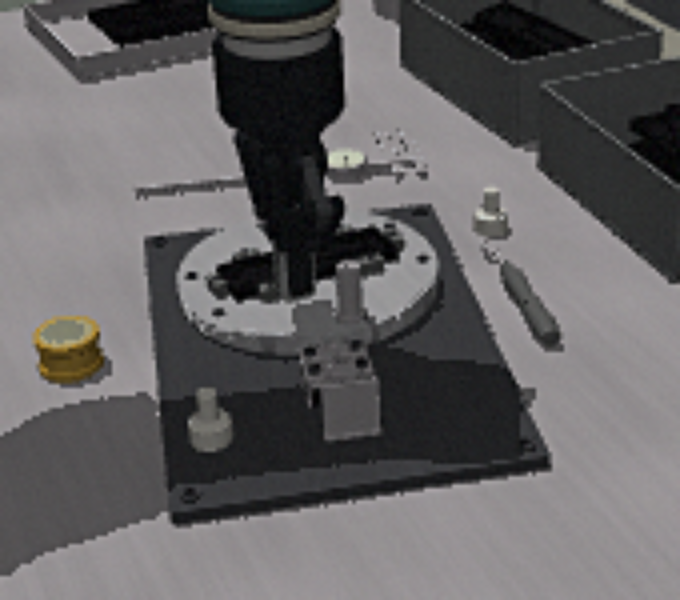

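Side view: the fingers stand behind the post with clear air, and the tips are at about 50 mm, between nest and post top. I lower them 8 mm, approach the post and start the arc.

```bash
python3 -m crank '0.008 0 0 0 0 0;0 0.005 0 0 0 0;0 0.005 0 0 0 0;0 0.005 0 0 0 0;0 0 0 0 0 0'
python3 -m crank '0 0.00635 0.00143 -0.0873 0 0;0 0.00635 0.00143 -0.0873 0 0;0 0.00635 0.00143 -0.0873 0 0;0 0.00635 0.00143 -0.0873 0 0;0 0.00635 0.00143 -0.0873 0 0;0 0.00635 0.00143 -0.0873 0 0;0 0 0 0 0 0'
python3 - <<'E'
from h import *
s=arm.get_state();M=rot(s).as_matrix();y=M[:2,1];r=s['position'][:2]-A
print(s['position'],np.degrees(np.arctan2(y[1],y[0])),'tang',r@y,'rad',r@[y[1],-y[0]])
c=eyes.get_calibration('wrist');p,d=eyes.capture('wrist');cv2.imwrite('pics/w3.png',p[:,:,::-1])
z=cloud('wrist',d,c);q=(z[...,2]>58)&(z[...,2]<70)&(d>0);q[232:]=0
n,l,st,ce=cv2.connectedComponentsWithStats(q.astype(np.uint8))
for k in range(1,n):
    if st[k,4]>20:print(st[k],z[l==k].mean(0))
E
```

```text
clock: 4.75
position: [536.9, 25.5, 67.9]
orientation: [0.503, 0.498, 0.502, -0.497]
contact_force: [0.3, 0.6, 0.6]
opening: -0.1
clock: 5.33
position: [574.8, 25.8, 67.7]
orientation: [0.615, 0.35, 0.614, -0.349]
contact_force: [0.4, -0.5, 0.5]
opening: 0.1
[574.82175709  25.75726527  67.69930144] 30.761822927776315 tang -18.137210462359 rad 71.1811788214467
[246 209  34  23 618] [596.54134631  36.64490245  62.61493931]
```

View pics/w3.png

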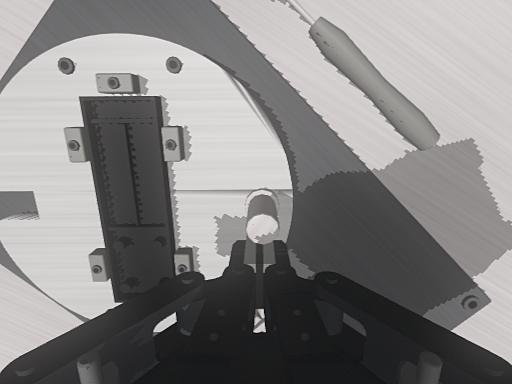

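Wrist view: the post (262,228) sits centred right in front of the fingertips, the cover is in its nest, and the disc is turning. I continue.

```bash
python3 -m crank '0 0.00635 0.00143 -0.0873 0 0;0 0.00635 0.00143 -0.0873 0 0;0 0.00635 0.00143 -0.0873 0 0;0 0.00635 0.00143 -0.0873 0 0;0 0.00635 0.00143 -0.0873 0 0;0 0.00635 0.00143 -0.0873 0 0;0 0.00635 0.00143 -0.0873 0 0;0 0.00635 0.00143 -0.0873 0 0;0 0.00635 0.00143 -0.0873 0 0;0 0.00635 0.00143 -0.0873 0 0'
cat > chk.py <<'E'
from h import *
import sys
s=arm.get_state();M=rot(s).as_matrix();y=M[:2,1];r=s['position'][:2]-A
print(s['position'],np.degrees(np.arctan2(y[1],y[0])),'tang',r@y,'rad',r@[y[1],-y[0]],'j',s['joint_pos'].round(2))
c=eyes.get_calibration('wrist');p,d=eyes.capture('wrist');cv2.imwrite(f'pics/{sys.argv[1]}.png',p[:,:,::-1])
z=cloud('wrist',d,c);q=(z[...,2]>58)&(z[...,2]<70)&(d>0);q[232:]=0
n,l,st,ce=cv2.connectedComponentsWithStats(q.astype(np.uint8))
for k in range(1,n):
    if st[k,4]>20:
        w=z[l==k].mean(0)[:2];print(st[k],w,'post az',np.degrees(np.arctan2(*(w-A)[::-1])),np.hypot(*(w-A)))
E
python3 chk.py w4
```

```text
clock: 6.22
position: [621.0, 65.5, 67.3]
orientation: [0.704, 0.057, 0.705, -0.058]
contact_force: [-3.5, -2.1, 1.4]
opening: -0.1
[621.0403496   65.50870865  67.25733392] 80.68811792889393 tang -19.439120482317854 rad 71.12290525960938 j [-0.49  0.7   0.45  1.8  -0.43  0.74  0.03]
[246 210  35  22 591] [627.82476904  88.19000864] post az -6.19237152828044 74.25803987126343
```

```bash
python3 -m crank '0 0.00635 0.00143 -0.0873 0 0;0 0.00635 0.00143 -0.0873 0 0;0 0.00635 0.00143 -0.0873 0 0;0 0.00635 0.00143 -0.0873 0 0;0 0.00635 0.00143 -0.0873 0 0;0 0.00635 0.00143 -0.0873 0 0;0 0.00635 0.00143 -0.0873 0 0'
python3 -m crank '0 0.00635 0.00143 -0.0873 0 0;0 0.00635 0.00143 -0.0873 0 0;0 0.00635 0.00143 -0.0873 0 0;0 0.00635 0.00143 -0.0873 0 0;0 0.00635 0.00143 -0.0873 0 0;0 0.00635 0.00143 -0.0873 0 0;0 0.00635 0.00143 -0.0873 0 0;0 0 0 0 0 0'
python3 chk.py w5
python3 -c "
from h import *
p,d=eyes.capture('top');cv2.imwrite('pics/t5.png',cv2.resize(p[140:270,140:300,::-1],None,fx=4.5,fy=4.5,interpolation=2));cv2.imwrite('pics/t5f.png',p[:,:,::-1])"
```

```text
clock: 6.85
position: [626.9, 109.7, 67.3]
orientation: [0.689, -0.157, 0.69, 0.156]
contact_force: [-0.6, -2.2, -0.5]
opening: 0.1
clock: 7.52
position: [605.3, 151.2, 67.3]
orientation: [0.61, -0.357, 0.611, 0.357]
contact_force: [-0.3, 0.4, 0.6]
opening: 0.3
[605.26013088 151.16784668  67.28110929] 150.6325818935528 tang -17.716140043903344 rad 73.04242994362944 j [-0.4   0.66  0.14  1.79 -0.14  0.7   0.87]
[241 210  34  22 603] [586.57120974 162.30162363] post az 63.768481883421316 73.69062592881689
```

View pics/t5.png

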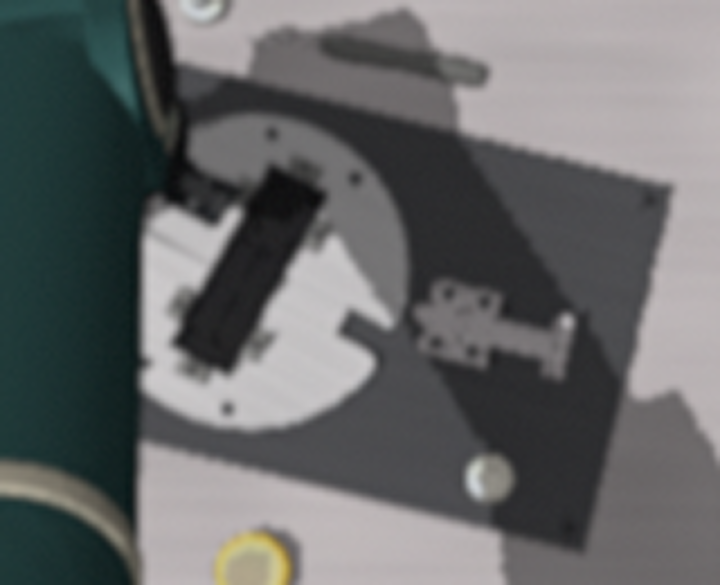

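Top view: the slot, at crop px (355,330), is about 15° short of the bar (430,315). The cover is still in its nest and the bystanders are unmoved. Next I measure the slot azimuth.

```bash
cat > slot.py <<'E'
from h import *
import sys
im=cv2.imread(sys.argv[1]);g=im.max(2)
v,u=np.mgrid[140:275,140:300];P=ray('top',np.c_[u.ravel(),v.ravel()],26)[:,:2]-A
r=np.hypot(*P.T);az=np.degrees(np.arctan2(P[:,1],P[:,0]));gg=g[140:275,140:300].ravel()
lo=float(sys.argv[2]);hi=float(sys.argv[3])
for a,b in((64,72),(72,80),(80,86)):
    m=(r>a)&(r<b)&(az>lo)&(az<hi)&(gg<float(sys.argv[4]));print(a,b,m.sum(),az[m].mean() if m.any() else 0,np.ptp(az[m]) if m.any() else 0)
# cover (black) orientation
q=(gg<38)&(r<70);Q=P[q].astype(np.float32)
w,V=np.linalg.eigh(np.cov(Q.T));print('cover',Q.mean(0),q.sum(),'normal az',np.degrees(np.arctan2(V[1,0],V[0,0])))
E
python3 slot.py pics/t5f.png -145 -85 85;python3 slot.py pics/top0.png 60 130 90
```

```text
64 72 13 -117.58529906143335 7.734279875810131
72 80 12 -118.09928011860126 6.748793654179281
80 86 10 -118.63773447888487 7.679058730947517
cover [9.733441  3.3839157] 524 normal az -116.75449585902085
64 72 15 91.63485794478014 9.116722063540195
72 80 15 91.55138556948467 8.15327693730697
80 86 16 91.15770533341319 8.918576762092442
cover [1.3006594 0.9308796] 580 normal az -88.23394058831668
```

```bash
python3 -m crank '0 0.00635 0.00143 -0.0873 0 0;0 0.00423 0.00095 -0.0582 0 0;0 0.00423 0.00095 -0.0582 0 0;0 0.00212 0.0005 -0.0291 0 0;0 0 0 0 0 0;0 0 0 0 0 0'
python3 chk.py w6
python3 -c "
from h import *
p,d=eyes.capture('top');cv2.imwrite('pics/t6f.png',p[:,:,::-1])"; python3 slot.py pics/t6f.png -120 -88 85
python3 - <<'E'
from h import *
# slot and bar in wrist picture: overview
im=cv2.imread('pics/t6f.png');cv2.imwrite('pics/t6.png',cv2.resize(im[160:250,170:290],None,fx=6,fy=6,interpolation=2))
E
```

```text
clock: 8.12
position: [592.7, 161.0, 67.6]
orientation: [0.565, -0.425, 0.565, 0.425]
contact_force: [0.5, -0.5, 0.2]
opening: 0.2
[592.66466512 161.00944487  67.55502353] 163.83537131217713 tang -19.093251912510503 rad 73.01142478858517 j [-0.38  0.65  0.08  1.81 -0.08  0.68  1.04]
[240 209  35  23 607] [572.19775166 167.19224275] post az 75.62268535267637 73.28749345311887
64 72 17 -104.48731892304781 11.124057129274988
72 80 16 -104.52362454958491 9.268682896850365
80 86 15 -105.42516631354319 10.916971655968439
cover [9.472374 3.662975] 553 normal az -97.96792697606496
```

View pics/t6.png

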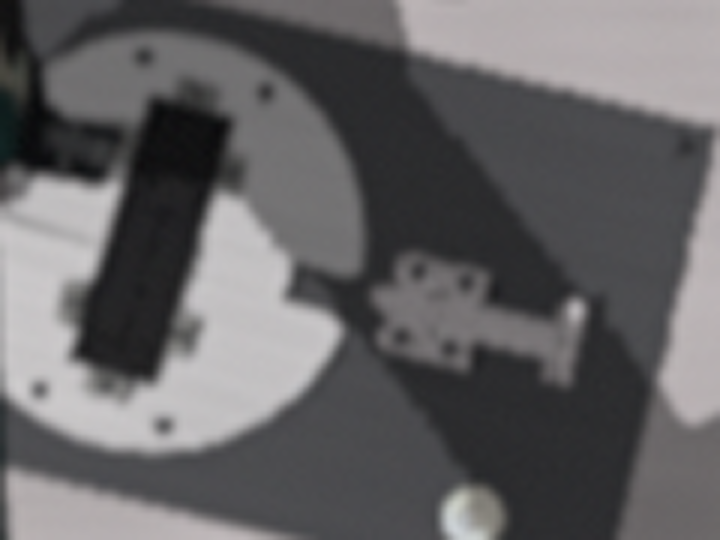

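The slot lines up within about 1° of the bar: slot az −104.5 against about −103.6. I nudge it another 0.7°, back off, rise and turn for the tab.

```bash
python3 -m crank '0 0.0009 0.0002 -0.0125 0 0;0 0 0 0 0 0;0 -0.007 0 0 0 0;0 -0.013 0 0 0 0;-0.04 0 0 0 0 0;-0.04 0 0 0 0 0;0 0 0 0.109 0 0;0 0 0 0.109 0 0;0 0 0 0.109 0 0;0 0 0 0.109 0 0'
python3 -m crank '0 0 0 0.109 0 0;0 0 0 0.109 0 0;0 0 0 0.109 0 0;0 0 0 0.109 0 0;0 0 0 0.109 0 0;0 0 0 0.109 0 0;0 0 0 0.109 0 0;0 0 0 0.109 0 0;0 0 0 0.109 0 0;0 0 0 0.109 0 0'
python3 - <<'E'
from h import *
az=np.arctan2(F[1],F[0])
print(goal([*(A-217*F),148],az),arm.get_state()['joint_pos'])
E
```

```text
clock: 9.05
position: [611.1, 156.6, 147.8]
orientation: [0.642, -0.295, 0.642, 0.296]
contact_force: [0.6, -1.3, -0.4]
opening: -0.1
clock: 9.88
position: [611.0, 156.7, 147.4]
orientation: [0.702, 0.08, 0.703, -0.08]
contact_force: [0.4, 1.0, -0.3]
opening: -0.2
(array([  -0.65146347, -288.81828846,  -43.1839488 ]), array([ 0.00598301, -0.00071562, -0.00023836])) [-0.64594544  0.58999771  0.46937254  1.75998837 -0.33558107  0.87222513
 -0.25342131]
```

```bash
python3 -m crank '0 -0.0289 -0.0043 0.006 0 0;0 -0.0289 -0.0043 0 0 0;0 -0.0289 -0.0043 0 0 0;0 -0.0289 -0.0043 0 0 0;0 -0.0289 -0.0043 0 0 0;0 -0.0289 -0.0043 0 0 0;0 -0.0289 -0.0043 0 0 0;0 -0.0289 -0.0043 0 0 0;0 -0.0289 -0.0043 0 0 0;0 -0.0289 -0.0043 0 0 0'
python3 - <<'E'
from h import *
s=arm.get_state();c=eyes.get_calibration('wrist');p,d=eyes.capture('wrist');cv2.imwrite('pics/w7.png',p[:,:,::-1])
z=cloud('wrist',d,c);N=np.array([F[1],-F[0]])
a=(z[...,:2]-A)@F;b=(z[...,:2]-A)@N;h=z[...,2]
q=(h>46)&(h<56)&(d>0)&(a<-130)&(abs(b)<40);print('tab top along,lat',np.percentile(a[q],[5,50,95]),np.percentile(b[q],[2,50,98]),q.sum())
az=np.arctan2(F[1],F[0]);print(s['position'],goal([*(A-217*F),52],az))
p,d=eyes.capture('top');cv2.imwrite('pics/t7f.png',p[:,:,::-1])
E
python3 slot.py pics/t7f.png -120 -88 85
```

```text
clock: 10.72
position: [503.6, -116.4, 147.6]
orientation: [0.703, 0.081, 0.703, -0.08]
contact_force: [0.5, -0.6, -0.2]
opening: 0.0
tab top along,lat [-183.90931338 -181.35064486 -179.20415751] [-13.85003838   2.26313091  18.4170993 ] 354
[ 503.589983   -116.43391927  147.60066161] (array([95.87456652,  8.67717781,  0.9801459 ]), array([-0.00242381, -0.00035498,  0.00286699]))
64 72 14 -105.53774335746427 8.967348735721174
72 80 14 -105.16703349301011 7.758217960522316
80 86 10 -105.82025314267946 7.22953880637067
cover [1.2012767 0.6891408] 548 normal az -105.18268504660311
```

View pics/w7.png

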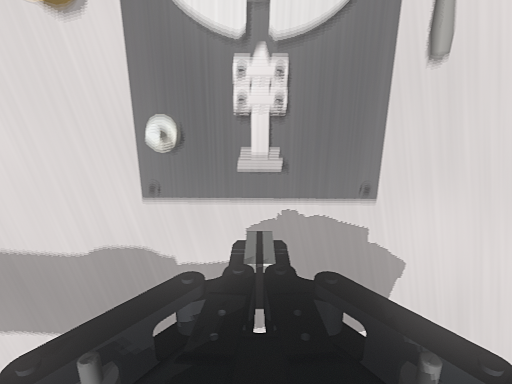

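Wrist view: the slot gap (cols 247–271, row 25), bar nose (261,42) and tab (260,165) lie on one line, with the fingers (259) centred behind the tab. I descend and push.

```bash
python3 -m crank '0.032 0 0 0 0 0;0.032 0 0.001 0 0 0;0.032 0 0.001 0 0 0;0 0 0 0 0 0;0 0.012 0 0 0 0;0 0.012 0 0 0 0;0 0 0 0 0 0'
cat > tab.py <<'E'
from h import *
s=arm.get_state();r=s['position'][:2]-A;print('along',r@F,'lat',r@[F[1],-F[0]],'F along',s['contact_force'][:2]@F,s['contact_force'],s['position'][2])
E
python3 tab.py
python3 -m crank '0 0.006 0 0 0 0;0 0.006 0 0 0 0;0 0.006 0 0 0 0;0 0 0 0 0 0'; python3 tab.py
```

```text
clock: 11.4
position: [513.3, -89.1, 53.1]
orientation: [0.704, 0.08, 0.702, -0.078]
contact_force: [-0.3, -0.1, -0.1]
opening: -0.4
along -189.71855576400398 lat 3.1949703588895746 F along -0.16103060363102312 [-0.34001183 -0.08477684 -0.10877485] 53.053417024087736
clock: 11.73
position: [516.5, -73.4, 52.3]
orientation: [0.703, 0.08, 0.702, -0.079]
contact_force: [0.8, -0.5, -0.1]
opening: -0.0
along -173.66762370874423 lat 2.6995333064635783 F along -0.31202405582787796 [ 0.76090575 -0.50132917 -0.133778  ] 52.317044025028935
```

```bash
python3 -m crank '0 0.004 0 0 0 0;0 0.003 0 0 0 0;0 0 0 0 0 0'; python3 tab.py
python3 -m crank '0 0.002 0 0 0 0;0 0 0 0 0 0'; python3 tab.py
python3 - <<'E'
from h import *
c=eyes.get_calibration('wrist');p,d=eyes.capture('wrist');cv2.imwrite('pics/w8.png',p[:,:,::-1])
E
```

```text
clock: 11.98
position: [517.3, -67.9, 51.6]
orientation: [0.703, 0.08, 0.702, -0.08]
contact_force: [0.0, -0.3, 0.5]
opening: -0.4
along -168.1183469119082 lat 2.165488889501044 F along -0.2907743101095537 [ 0.03755496 -0.307759    0.46208361] 51.6287545562624
clock: 12.15
position: [517.6, -66.3, 51.5]
orientation: [0.703, 0.08, 0.702, -0.08]
contact_force: [-0.1, -1.9, 1.9]
opening: 0.2
along -166.49745120343457 lat 2.0712298441596837 F along -1.8413405864124284 [-0.08775388 -1.87160271  1.92255988] 51.48396084585282
```

View pics/w8.png

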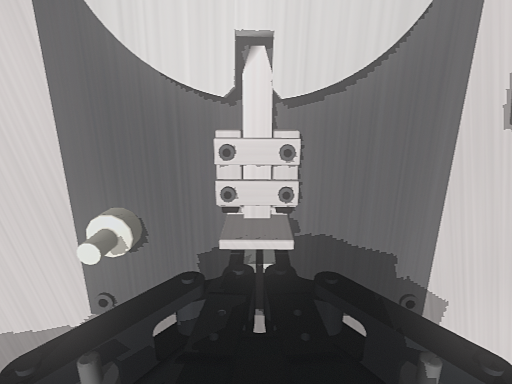

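Wrist view: the nose (257,45) is inside the slot with even side gaps, and the tab (257,230) is just short of the guide. I press on until the force rises.

```bash
for i in 1; do python3 -m crank '0 0.002 0 0 0 0;0 0 0 0 0 0'; python3 tab.py; python3 -m crank '0 0.002 0 0 0 0;0 0 0 0 0 0'; python3 tab.py; done
```

```text
clock: 12.37
position: [518.0, -64.3, 51.5]
orientation: [0.703, 0.08, 0.702, -0.08]
contact_force: [1.3, -2.5, 1.9]
opening: 0.2
along -164.44388370194645 lat 2.0056514665298413 F along -2.1324533221788915 [ 1.26052247 -2.49088799  1.88420976] 51.45400288581904
clock: 12.53
position: [518.0, -63.9, 51.5]
orientation: [0.702, 0.08, 0.702, -0.081]
contact_force: [-0.2, -6.0, 2.2]
opening: 0.1
along -164.0773276302102 lat 1.983320467927525 F along -5.903515548955372 [-0.16102283 -6.02910511  2.15716963] 51.45489710894242
```

```bash
python3 -m crank '0 0.002 0 0 0 0;0 0 0 0 0 0;0 0 0 0 0 0'; python3 tab.py; python3 -m crank '0 0.002 0 0 0 0;0 0 0 0 0 0;0 0 0 0 0 0'; python3 tab.py
```

```text
clock: 12.78
position: [518.1, -63.8, 51.5]
orientation: [0.702, 0.08, 0.702, -0.083]
contact_force: [-2.0, -10.9, 2.6]
opening: 0.1
along -163.9814117860212 lat 1.9813648081755606 F along -11.045701705903513 [ -2.01190194 -10.87456563   2.63395353] 51.471613414321965
clock: 13.03
position: [518.0, -63.7, 51.5]
orientation: [0.702, 0.08, 0.702, -0.084]
contact_force: [-2.2, -15.0, 2.9]
opening: -0.2
along -163.9348499474065 lat 1.940946690911195 F along -15.135121855694923 [ -2.15323417 -15.04391034   2.88074779] 51.47263361051581
```

Position is now fixed while force climbs, so the bar is on the stop. I press once more, then back off, rise and check.

```bash
python3 -m crank '0 0.003 0 0 0 0;0 0 0 0 0 0;0 0 0 0 0 0'; python3 tab.py; python3 -m crank '0 -0.01 0 0 0 0;0 -0.02 0 0 0 0;0 -0.02 0 0 0 0;-0.035 0 0 0 0 0;-0.035 0 0 0 0 0;-0.035 0 0 0 0 0;0 -0.02 0 0 0 0;0 0 0 0 0 0;0 0 0 0 0 0'
python3 - <<'E'
from h import *
s=arm.get_state();c=eyes.get_calibration('wrist');p,d=eyes.capture('wrist');cv2.imwrite('pics/w9.png',p[:,:,::-1])
z=cloud('wrist',d,c);N=np.array([F[1],-F[0]])
a=(z[...,:2]-A)@F;b=(z[...,:2]-A)@N;h=z[...,2]
q=(h>46)&(h<56)&(d>0)&(a<-130)&(a>-215)&(abs(b)<40);print('tab top',np.percentile(a[q],[5,50,95]),np.percentile(b[q],[2,98]),q.sum())
p,d=eyes.capture('top');cv2.imwrite('pics/t9f.png',p[:,:,::-1])
W=cloud('top',d);q=(W[...,2]>48)&(W[...,2]<75);q[:140]=0;q[275:]=0;q[:,:140]=0;q[:,300:]=0
n,l,st,ce=cv2.connectedComponentsWithStats(q.astype(np.uint8))
for k in range(1,n):
    if st[k,4]>5:
        w=W[l==k].mean(0);print(st[k],w,'along',(w[:2]-A)@F)
E
python3 slot.py pics/t9f.png -120 -88 85
python3 - <<'E'
import cv2,numpy as np
a=cv2.imread('pics/w9.png');b=cv2.imread('pics/t9f.png')
cv2.imwrite('pics/both.png',np.hstack([cv2.resize(a[:280],(400,219)),cv2.resize(b[120:280,110:310],(400,320))[:219]])) if 0 else cv2.imwrite('pics/both.png',np.vstack([cv2.resize(a[:250],(600,293)),cv2.resize(b[120:280,60:380],(600,300))]))
E
```

```text
clock: 13.28
position: [518.1, -63.6, 51.5]
orientation: [0.702, 0.08, 0.702, -0.086]
contact_force: [-5.0, -21.5, 4.1]
opening: -0.3
along -163.78704768267397 lat 1.9569754021663646 F along -22.054598869496985 [ -4.97354154 -21.48582813   4.06060172] 51.52168184618537
clock: 14.03
position: [503.7, -123.2, 156.4]
orientation: [0.702, 0.081, 0.703, -0.08]
contact_force: [0.7, 0.9, -0.1]
opening: 0.1
tab top [-152.10317699 -149.94096403 -147.77829004] [-13.77202971  18.22805042] 325
[163 188   8   7  38] [570.73331728 165.59853489  62.21877707] along 71.3901707378275
[250 207   5  14  25] [518.08599149 -49.39389855  52.6403911 ] along -149.95899925734744
64 72 1 -108.6860787367759 0.0
72 80 0 0 0
80 86 0 0 0
cover [1.5268325  0.45880273] 538 normal az -104.6709074483017
```

View pics/both.png

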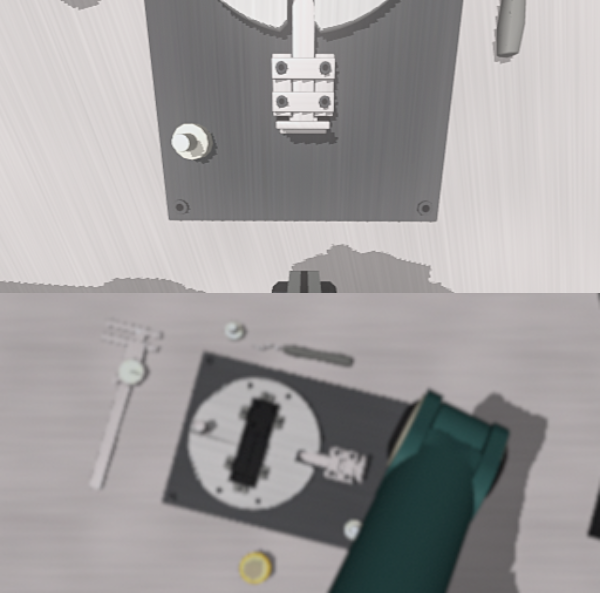

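The upper (wrist) view shows the bar in the slot and the tab against the guide. The lower (top) view shows the cover in its nest and the bystanders in view where they were. The tab centre measures 150.0 mm from the axis, against 150.5 mm expected at home.

```bash
python3 -c "
from rig import sign_off
print(sign_off())"
```

```text
the job is handed in; nothing more can be done
None
```

The turntable is locked in its working position and the job is handed in, at about 14 s on the robot's clock. I pushed the post about 165° counter-clockwise with the outside of the shut fingers until the slot faced the bar. I then backed off and pushed the tab until the bar was on its stop.

Last checks:
- **Bar:** the push force rose from about 2 to 22 N with under 1 mm of further travel, so the bar was on the stop. After I backed off, the tab centre measured 150.0 mm from the axis in both the wrist and top views; home is 150.5 mm.
- **Turntable:** the post measured at its locked place, and the bar nose is in the slot. Before the bar went in, the slot read about 1.5° off in the top view, within what the nose centres. The wrist view showed it in line.
- **Cover and surroundings:** the cover is still seated in its nest. The followers, loupe, caliper and deburring tool looked unmoved in the last picture. The spare cover lay mostly outside that picture, but the arm never came near it.

The camera views disagreed with each other by up to 4 mm or 2° along the way. That was small enough not to change any move.

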